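# Set the preload collar on a shock absorber's shaft

## Task

The shock absorber on the bench stand needs its collar brought up to the spring cup. Loosen the collar's wing screw, slide the collar along the shaft to the cup and press it in until the cup pushes back with about 10 newtons (never more than 18), then turn the wing screw tight again so that the collar keeps that push once you let go. Do not knock about the yellow coil spring or the loose parts on the stand's base plate.

Things in the scene. Friction and masses are not known exactly. Their poses are not given: they have to be found in the camera images.
- collar: Dark steel ring 42 mm across, 22 mm thick, on the bare 14 mm shaft of the shock absorber. Origin on the shaft's axis at mid-thickness, 70 mm above the bench; y along the shaft towards the shock absorber's body, z up. It only slides along the shaft: clamped while the screw is tight (slips only above about 30 N); with the screw loose it slides with a drag of about 1.5 N.
- wing (a point): Centre of the upright flat wing of the set screw on top of the collar: steel plate 36 mm long, 9 mm thick, 30 mm high, centre 54 mm above the shaft's axis, underside 18 mm above the collar's rim. x across the thickness, y along the length, z up on the screw's axis. Pushing the wing along the shaft pushes the collar too.
- screw (a joint): Angle of the wing screw, rad: 0 is fully tight at its stop, where the wing's length lies along the shaft; it grows as the screw is loosened anticlockwise seen from above, up to 2.6. It lets the collar go at about 1.0 and counts as loosened beyond 1.0, as tight below 0.35. It turns with 0.1 to 0.25 N m and stays where it is left.
- damper: Shock absorber held level: aluminium cylinder, dark head 52 mm across. Origin at the centre of the head's front face on the shaft's axis; y points away from the collar. Ahead of the head a sprung steel cup, 34 mm across, surrounds the shaft; its face stands 18 to 36 mm ahead of the head, unmeasured: find it by touch. It yields about 1.5 N per mm, up to 15 mm.
- spring: Bystander: yellow coil spring standing upright on the bench, 63 mm across, 120 mm high; origin at the centre of its underside, z up.
- spare_collar: Bystander: loose collar, 38 mm across, 14 mm high, lying on the stand's base plate; origin at the centre of its underside.
- small_spring: Bystander: small steel coil spring standing on the stand's base plate, 33 mm across, 40 mm high; origin at the centre of its underside.
- socket: Bystander: steel socket standing on the stand's base plate, 24 mm across, 30 mm high; origin at the centre of its underside.
- stand: Aluminium base plate of the stand, 170 by 460 mm, 12 mm thick, fixed to the bench, with one upright 50 mm wide, 20 mm thick and 97 mm high at the free end of the shaft (its centre at y = -205 mm). Origin at the centre of the plate's underside; the shaft runs along its y axis at x = -25 mm, 70 mm above the bench.

How it is judged:
By the outcome, as a careful person would: the job done as asked, in the order asked, and still so for the second after the job is handed in, with the robot touching nothing.
It also fails if it takes over 70 s, if anything falls off the work surface, if the arm or the gripper's body presses on something with over 40 N, if the wrist force passes 120 N, or if a joint passes its speed limit or range.

## Robot

A 6-joint arm with a two-finger parallel gripper is mounted at the origin on the work surface. World frame = base frame: x ahead of the robot, y to its left, z up, the work surface at z = 0. Lengths are in m, angles in degrees, forces in N, time in s.
With the tool pointing down it reaches from about 0.375 to 0.9 m from the base axis. Payload 3.1 kg.
Tool frame: the origin (TCP) lies on the centre line of the jaws, within the pads' length; the fingertips stand finger_overhang ahead of it and the grasp point (between the pads) lies 5 mm behind it (finger_overhang is the distance from the TCP to the fingertips, in m); z points along the fingers, y is the line along which they close (so a half turn about z gives the same grasp; the last joint's range is limited). The gripper opens to 87 mm and grips with 3 to 60 N. Pads are 19 mm wide; open, the fingers measure 117 mm over their backs; the gripper's body (75 mm by 190 mm) begins 51 mm behind the grasp point.
Start: joints at [64.486, 30.224, 82.088, -0, 67.689, -10.227], TCP at [0.165, 0.603, 0.237] pointing down, gripper open.
Joint ranges: [-176.69, 176.69], [-43.24, 126.21], [12.49, 139.97], [-82, 262], [0, 151.66], [-163.58, 163.58]. Speed limits (degrees/s): [159.86, 159.86, 180, 180, 180, 180].

## Interface

Orientations are given as a 3x3 rotation matrix whose columns are the frame's x, y, z axes.
In Python, from rig import read_state, capture, calibration, hand_in, finger_overhang gives the robot as it stands.
- The arm moves only by the tool send_rows, never from a script. Its argument "plan" is a list of rows, each a list of 5 numbers: the closure in counts, from 0 (fully open) to 255 (shut), then the shift along the tool's x, y, z in m, then the turn about the tool's z in rad. A call has 1 to 20 rows; each row shifts and turns the commanded pose from where the row before left it, along the tool's axes as they then stand; what a row does not reach is not made up. A row lasts 1/12 s, in which the tool goes at most 41.7 mm and 7.16 degrees, less where a joint would pass 70% of its speed; a pose out of reach is approached as far as the arm can. A call is refused whole if a number of a shift passes 0.0417 or a number of a turn 0.125, either way. A call with a gripper value outside its range is refused whole. The fingers move at their own pace and stop on an object; the grip force is fixed at half the most. Time passes only in rows, so rows that do not move let the fingers close. It gives the time, the measured TCP pose, the force, the opening and the grip force at its end, in the units of the state.
- read_state(): the state, without advancing time (a new reading comes with each control period).
- capture(name): name is "scene" or "side" or "wrist"; returns (picture, depth): 420x560x3 uint8, blue, green, red; 420x560 float32, m along the optical axis (not along the pixel's ray), 0 where there is no reading.
- calibration(name): a dict with "fx", "fy", "cx", "cy" (pixels), "xyz" and "rotation" of the camera in the world. Camera axes: x right, y down, z forward; pixel columns grow to the right and rows downward; lengths in m; the calibration is good to about 2 mm. A picture is of the moment at which its call begins: read the wrist's pose just before it. calibration takes no time and is no camera call; for the wrist camera it gives the pose at the moment of the call.
- hand_in(): hands the job in; it is judged then, once.
The state is a dict: "time_s": time; "joint_positions": joint angles; "qvel": joint speeds; "tau": joint torques, N m; "position": TCP position; "tcp_rot": TCP orientation; "force": force on the tool from outside, world axes, zero at the start; "moment": the same for the moment, N m; "opening": opening from 0.0 (shut) to 1.0 (fully open); "grasp_force": force on a finger pad.
Only numpy, scipy, OpenCV 4.12 (cv2) and the standard library are available. Lean on these libraries where they do the work, as an engineer would, in place of code of your own. Each camera call takes 0.05 s, during which the arm holds its last target. There are 200 camera calls.

## Working session

There is one attempt and no reset: what is moved stays moved. The work goes in short steps, Python scripts to look and compute and a tool call to move; the robot and the scene stay as the last step left them, time stands still between calls to the robot, and variables do not carry over. Pictures are saved under pics/ and viewed, at most 10 in all, crops included, and the job is handed in when it is done.

Besides the shell and the picture viewer there is one more tool, called after "Call:" in YAML: its name, and indented under it one key for each argument. send_rows: Moves the arm, as the interface text tells. Its arguments: {"type":"object","properties":{"plan":{"type":"array","items":{"type":"array","items":{"type":"number"}}}},"required":["plan"]}

```bash
mkdir -p pics; ls; python3 - <<'E'
from rig import *
import cv2,numpy as np
print(finger_overhang)
s=read_state();print(s['position'],np.round(s['tcp_rot'],3),s['force'],s['opening'],s['time_s'])
for n in ["scene","side"]:
    p,d=capture(n);cv2.imwrite(f'pics/{n}0.png',p);np.save(f'{n}0.npy',d);print(n,calibration(n))
E
```

```text
pics
0.014
[0.1644258  0.60226417 0.2355768 ] [[-0.965  0.264 -0.001]
 [ 0.264  0.965 -0.002]
 [ 0.    -0.002 -1.   ]] [0.72176813 0.13003536 0.32789502] 0.9988121444690912 0.0
scene {'fx': 403.7785509856419, 'fy': 403.7785509856419, 'cx': 284.27323343881324, 'cy': 216.00481058761693, 'xyz': array([1.06525566, 0.29643195, 0.85892601]), 'rotation': array([[-2.30234738e-01,  7.98933775e-01, -5.55604885e-01],
       [ 9.73134862e-01,  1.88602630e-01, -1.32051463e-01],
       [-7.11831313e-04, -5.71081317e-01, -8.20893186e-01]])}
side {'fx': 450.8246892526889, 'fy': 450.8246892526889, 'cx': 281.9168089532111, 'cy': 204.68229024534295, 'xyz': array([ 0.27516278, -0.49533541,  0.5227589 ]), 'rotation': array([[ 0.91556863, -0.21875065,  0.33746442],
       [-0.40181292, -0.46263704,  0.79026156],
       [-0.01674669, -0.85913626, -0.5114728 ]])}
```

View pics/scene0.png

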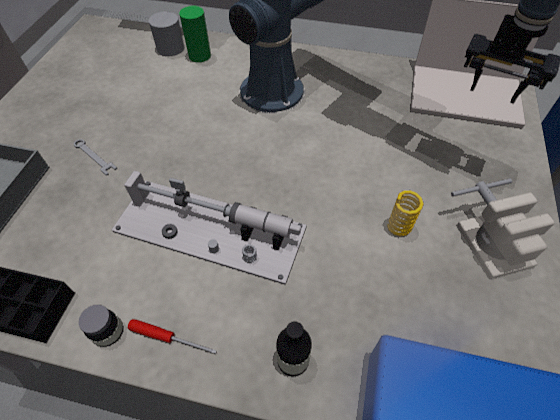

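View pics/side0.png

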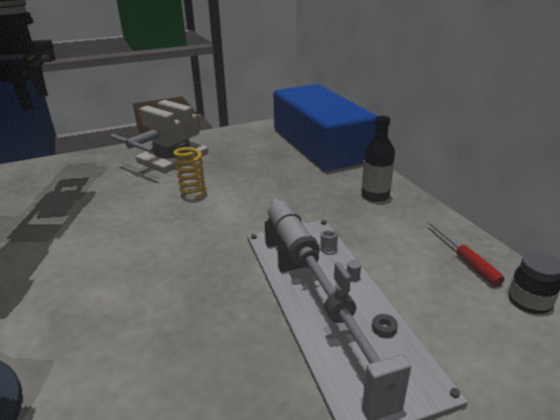

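The scene view shows the stand at (115–306, 175–278): the upright is near (135,190), the wing at (178,186), the collar at (182,199) and the damper head at (228,211). In the side view the wing is near (342,277) and the head near (303,245). The spring stands well clear.

```bash
cat > h.py <<'E'
import numpy as np,cv2
from rig import *
def ray(c,u,v):
    return c['rotation']@np.array([(u-c['cx'])/c['fx'],(v-c['cy'])/c['fy'],1.])
def onz(c,u,v,z):
    r=ray(c,u,v);return c['xyz']+r*(z-c['xyz'][2])/r[2]
def cloud(c,d):
    v,u=np.mgrid[:d.shape[0],:d.shape[1]]
    P=np.stack([(u-c['cx'])/c['fx']*d,(v-c['cy'])/c['fy']*d,d],-1)
    W=P@c['rotation'].T+c['xyz'];W[d<=0]=np.nan;return W
E
python3 - <<'E'
from h import *
np.set_printoptions(precision=4,suppress=True)
c=calibration('scene');W=cloud(c,np.load('scene0.npy'))
for n,(u,v) in dict(wing=(178,186),wt=(178,182),collar=(182,199),up=(135,178),sh1=(155,190),sh2=(205,204),head=(230,209),cyl=(260,217)).items(): print(n,W[v,u])
S=W[175:270,110:310].reshape(-1,3)
m=(S[:,2]>0.006)&(S[:,2]<0.02)
r=cv2.minAreaRect((S[m][:,:2]*1000).astype(np.float32));print('plate',r,m.sum())
m=(S[:,2]>0.105)&(S[:,2]<.15);print('high',S[m][::3])
c2=calibration('side');W2=cloud(c2,np.load('side0.npy'))
S=W2[190:415,240:470].reshape(-1,3)
m=(S[:,2]>0.006)&(S[:,2]<0.02);print('plate2',cv2.minAreaRect((S[m][:,:2]*1000).astype(np.float32)))
m=(S[:,2]>0.108)&(S[:,2]<.15);print('high2',m.sum(),S[m].mean(0),S[m].min(0),S[m].max(0))
E
```

```text
wing [ 0.5411 -0.0838  0.1231]
wt [ 0.5404 -0.0807  0.1377]
collar [ 0.5477 -0.0803  0.0823]
up [ 0.5219 -0.211   0.0953]
sh1 [ 0.5306 -0.1604  0.0731]
sh2 [ 0.5437 -0.0245  0.0742]
head [0.5481 0.0409 0.0802]
cyl [0.5611 0.1189 0.091 ]
plate ((568.2919921875, -16.623275756835938), (461.3388671875, 171.84707641601562), 84.8530502319336) 7390
high [[ 0.5339 -0.103   0.1384]
 [ 0.5358 -0.1025  0.1373]
 [ 0.5345 -0.0955  0.1376]
 [ 0.538  -0.1045  0.1356]
 [ 0.5382 -0.0964  0.1381]
 [ 0.537  -0.0893  0.1387]
 [ 0.5338 -0.0837  0.1364]
 [ 0.5403 -0.1011  0.1356]
 [ 0.5396 -0.0936  0.1369]
 [ 0.54   -0.0854  0.1396]
 [ 0.539  -0.0782  0.1405]
 [ 0.5347 -0.0734  0.1367]
 [ 0.5411 -0.0961  0.1344]
 [ 0.5405 -0.0886  0.1357]
 [ 0.5404 -0.0807  0.1377]
 [ 0.5378 -0.0747  0.1364]
 [ 0.54   -0.1032  0.1274]
 [ 0.5391 -0.0958  0.1284]
 [ 0.5405 -0.0868  0.1325]
 [ 0.5392 -0.0798  0.133 ]
 [ 0.5404 -0.0711  0.1368]
 [ 0.5388 -0.1024  0.1225]
 [ 0.5398 -0.0936  0.1261]
 [ 0.541  -0.0848  0.13  ]
 [ 0.5407 -0.077   0.1318]
 [ 0.5393 -0.0701  0.1322]
 [ 0.539  -0.1005  0.1196]
 [ 0.5399 -0.0918  0.1
[... 175 characters left out ...]
3 -0.0745  0.1235]
 [ 0.539  -0.1053  0.1107]
 [ 0.5402 -0.0962  0.1147]
 [ 0.5405 -0.0879  0.1175]
 [ 0.5408 -0.0796  0.1202]
 [ 0.5415 -0.0711  0.1235]
 [ 0.5378 -0.0989  0.1074]
 [ 0.5405 -0.0888  0.1135]
 [ 0.5409 -0.0804  0.1164]
 [ 0.5406 -0.0726  0.1183]
 [ 0.5403 -0.0953  0.1076]
 [ 0.5407 -0.0869  0.1104]
 [ 0.5402 -0.0791  0.1122]
 [ 0.5408 -0.0707  0.1152]
 [ 0.544  -0.0908  0.1096]
 [ 0.5425 -0.0839  0.1097]
 [ 0.5406 -0.0771  0.1094]
 [ 0.5437 -0.092   0.1051]
 [ 0.5435 -0.0841  0.1071]]
plate2 ((667.633056640625, 13.575347900390625), (541.0818481445312, 368.9632873535156), 84.88575744628906)
high2 388 [ 0.5313 -0.0935  0.1268] [ 0.5255 -0.1078  0.1083] [ 0.5385 -0.0715  0.14  ]
```

Call:
send_rows:
  plan:
    - [0,-0.0271,-0.0284,0,0]
    - [0,-0.0271,-0.0284,0,0]
    - [0,-0.0271,-0.0284,0,0]
    - [0,-0.0271,-0.0284,0,0]
    - [0,-0.0271,-0.0284,0,0]
    - [0,-0.0271,-0.0284,0,0]
    - [0,-0.0271,-0.0284,0,0]
    - [0,-0.0271,-0.0284,0,0]
    - [0,-0.0271,-0.0284,0,0]
    - [0,-0.0271,-0.0284,0,0]
    - [0,-0.0271,-0.0284,0,0]
    - [0,-0.0271,-0.0284,0,0]
    - [0,-0.0271,-0.0284,0,0]
    - [0,-0.0271,-0.0284,0,0]
    - [0,-0.0271,-0.0284,0,0]
    - [0,-0.0271,-0.0284,0,0]
    - [0,-0.0271,-0.0284,0,0]
    - [0,-0.0271,-0.0284,0,0]
    - [0,-0.0271,-0.0284,0,0]
    - [0,-0.0271,-0.0284,0,0]

```text
time_s: 1.77
position: [0.5381, -0.0898, 0.2362]
tcp_rot: [[-0.964, 0.264, -0.001], [0.264, 0.964, 0.0], [0.001, 0.0, -1.0]]
force: [0.6, 0.4, -0.5]
opening: 0.998
grasp_force: 0.0
```

Call:
send_rows:
  plan:
    - [0,0,0,0,0.12]
    - [0,0,0,0,0.12]
    - [0,0,0,0,0.12]
    - [0,0,0,0,0.12]
    - [0,0,0,0,0.12]
    - [0,0,0,0,0.12]
    - [0,0,0,0,0.12]
    - [0,0,0,0,0.12]
    - [0,0,0,0,0.12]
    - [0,0,0,0,0.12]
    - [0,0,0,0,0.12]
    - [0,0,0,0,0.075]
    - [0,0,0,0,0]
    - [0,0,0,0,0]

```text
time_s: 2.93
position: [0.5376, -0.0878, 0.2362]
tcp_rot: [[0.089, 0.996, -0.001], [0.996, -0.089, 0.0], [0.0, -0.001, -1.0]]
force: [-0.7, 0.1, -0.2]
opening: 0.999
grasp_force: 0.0
```

```bash
python3 - <<'E'
from h import *
np.set_printoptions(precision=4,suppress=True)
s=read_state();print(s['position'],s['tcp_rot'],s['force'],s['joint_positions'],s['time_s'])
c=calibration('wrist');p,d=capture('wrist');cv2.imwrite('pics/w1.png',p)
W=cloud(c,d)
S=W.reshape(-1,3)
# wing top
m=(S[:,2]>.13)&(S[:,2]<.146)&(abs(S[:,0]-.536)<.04)&(abs(S[:,1]+.088)<.05)
print(m.sum());r=cv2.minAreaRect((S[m][:,:2]*1000).astype(np.float32));print(r,np.median(S[m],0))
v,u=np.nonzero(m.reshape(d.shape));print(u.min(),u.max(),v.min(),v.max())
E
```

```text
[ 0.5376 -0.0878  0.2362] [[ 0.0888  0.9961 -0.0008]
 [ 0.9961 -0.0888  0.0003]
 [ 0.0002 -0.0008 -1.    ]] [-0.724   0.0962 -0.227 ] [-21.0368  24.0816  93.6608  -0.0018  62.3039 -15.9429] 2.9333
446
((534.6445922851562, -88.9113540649414), (35.86145782470703, 8.936442375183105), 86.94881439208984) [ 0.5348 -0.0874  0.1392]
269 280 195 238
```

View pics/w1.png

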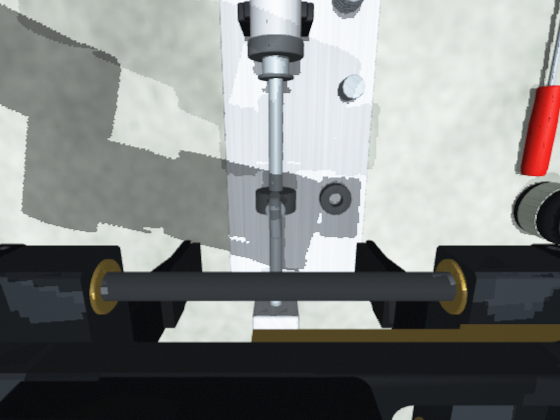

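The wing is under the tool at about (275,217) and the collar is at (276,200). The cup's face sits around row 78, just ahead of the head. The wing's top measures 36 x 9 mm at (0.5346, -0.0885). Next I centre the tool, go down and grip.

Call:
send_rows:
  plan:
    - [0,0,-0.0027,0.02,0]
    - [0,0,0,0.03,0]
    - [0,0,0,0.03,0]
    - [0,0,0,0.027,0]
    - [0,0,0,0.01,0]
    - [0,0,0,0,0]
    - [0,0,0,0,0]
    - [0,0,0,0,0]

```text
time_s: 3.65
position: [0.5364, -0.0881, 0.1209]
tcp_rot: [[0.09, 0.996, 0.003], [0.996, -0.09, -0.001], [-0.001, 0.003, -1.0]]
force: [-0.1, -0.7, 0.3]
opening: 0.999
grasp_force: 0.0
```

Call:
send_rows:
  plan:
    - [255,0,0,0,0]
    - [255,0,0,0,0]
    - [255,0,0,0,0]
    - [255,0,0,0,0]
    - [255,0,0,0,0]
    - [255,0,0,0,0]
    - [255,0,0,0,0]
    - [255,0,0,0,0]
    - [255,0,0,0,0]
    - [255,0,0,0,0]
    - [255,0,0,0,0]
    - [255,0,0,0,0]

```text
time_s: 4.65
position: [0.5348, -0.0876, 0.1195]
tcp_rot: [[0.091, 0.996, -0.001], [0.996, -0.091, 0.0], [0.0, -0.001, -1.0]]
force: [-0.3, -1.0, 1.2]
opening: 0.182
grasp_force: 30.1
```

Call:
send_rows:
  plan:
    - [255,0,0,0,0]
    - [255,0,0,0,-0.05]
    - [255,0,0,0,-0.05]
    - [255,0,0,0,-0.05]
    - [255,0,0,0,-0.05]
    - [255,0,0,0,0]
    - [255,0,0,0,0]

```text
time_s: 5.23
position: [0.5345, -0.0876, 0.1194]
tcp_rot: [[-0.108, 0.994, -0.001], [0.994, 0.108, 0.0], [0.0, -0.001, -1.0]]
force: [-1.8, -0.6, 0.5]
opening: 0.178
grasp_force: 30.0
```

```bash
python3 - <<'E'
from h import *
s=read_state();print(s['position'],s['tcp_rot'][0],s['force'],s['moment'],s['opening'],s['grasp_force'])
p,d=capture('scene');cv2.imwrite('pics/s2.png',cv2.resize(p[120:260,80:320],None,fx=3,fy=3))
c=calibration('wrist')
p,d=capture('wrist');W=cloud(c,d)
for v in range(0,200,6): print(v,np.round(W[v,276],3),np.round(W[v,288],3))
E
```

```text
[ 0.53447789 -0.08761155  0.11940711] [-0.10763364  0.99418954 -0.00147204] [-1.84710975 -0.59575837  0.48021816] [-0.15450355  0.35898195 -0.03883374] 0.17766815674806166 29.999882876873016
0 [0.516 0.071 0.012] [0.525 0.048 0.083]
6 [0.516 0.067 0.012] [0.526 0.047 0.078]
12 [0.517 0.064 0.012] [0.526 0.047 0.069]
18 [0.517 0.06  0.011] [0.526 0.047 0.059]
24 [0.518 0.056 0.013] [0.526 0.057 0.013]
30 [0.518 0.052 0.014] [0.527 0.053 0.013]
36 [0.519 0.048 0.013] [0.527 0.049 0.013]
42 [0.519 0.044 0.013] [0.528 0.045 0.012]
48 [0.519 0.04  0.012] [0.528 0.041 0.012]
54 [0.52  0.036 0.014] [0.529 0.037 0.012]
60 [0.52  0.032 0.012] [0.529 0.033 0.014]
66 [0.521 0.028 0.012] [0.53  0.029 0.012]
72 [0.521 0.024 0.011] [0.53  0.024 0.013]
78 [0.522 0.019 0.013] [0.531 0.02  0.013]
84 [0.522 0.015 0.013] [0.531 0.016 0.013]
90 [0.523 0.011 0.013] [0.532 0.012 0.011]
96 [0.523 0.006 0.012] [0.532 0.007 0.012]
102 [0.523 0.002 0.013] [0.533 0.003 0.014]
108 [ 0.524 -0.002  0.013] [ 0.533 -0.001  0.012]
114 [ 0.524 -0.007  0.014] [ 0.534 -0.006  0.013]
120 [ 0.525 -0.011  0.012] [ 0.534 -0.01   0.012]
126 [ 0.525 -0.016  0.012] [ 0.535 -0.015  0.014]
132 [ 0.526 -0.021  0.012] [ 0.535 -0.019  0.014]
138 [ 0.526 -0.025  0.012] [ 0.534 -0.022  0.072]
144 [ 0.527 -0.03   0.012] [ 0.534 -0.026  0.072]
150 [ 0.527 -0.035  0.011] [ 0.535 -0.029  0.076]
156 [ 0.528 -0.039  0.014] [ 0.535 -0.033  0.075]
162 [ 0.528 -0.044  0.011] [ 0.535 -0.036  0.077]
168 [ 0.529 -0.049  0.014] [ 0.536 -0.04   0.078]
174 [ 0.529 -0.054  0.013] [ 0.536 -0.043  0.076]
180 [ 0.53  -0.059  0.012] [ 0.537 -0.047  0.078]
186 [ 0.531 -0.064  0.013] [ 0.537 -0.051  0.078]
192 [ 0.531 -0.069  0.013] [ 0.538 -0.054  0.078]
198 [ 0.531 -0.06   0.073] [ 0.538 -0.058  0.078]
```

View pics/s2.png

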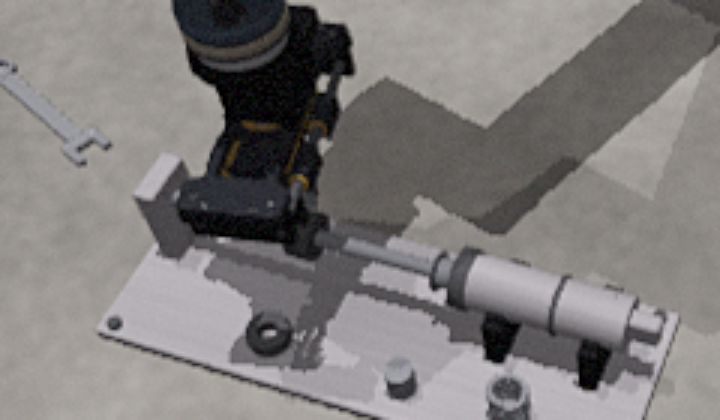

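The gripper holds the wing over the collar (crop about (300,225)) and nothing else is touched. I keep loosening.

Call:
send_rows:
  plan:
    - [255,0,0,0,-0.1]
    - [255,0,0,0,-0.1]
    - [255,0,0,0,-0.1]
    - [255,0,0,0,-0.1]
    - [255,0,0,0,-0.1]
    - [255,0,0,0,-0.1]
    - [255,0,0,0,-0.1]
    - [255,0,0,0,-0.1]
    - [255,0,0,0,-0.1]
    - [255,0,0,0,-0.1]
    - [255,0,0,0,-0.1]
    - [255,0,0,0,-0.1]
    - [255,0,0,0,0]
    - [255,0,0,0,0]
    - [255,0,0,0,0]

```text
time_s: 6.58
position: [0.5331, -0.0873, 0.1192]
tcp_rot: [[-0.965, 0.262, -0.005], [0.262, 0.965, 0.001], [0.005, -0.0, -1.0]]
force: [-3.9, -0.7, 2.3]
opening: 0.177
grasp_force: 30.0
```

```bash
python3 - <<'E'
from h import *
np.set_printoptions(precision=4,suppress=True)
s=read_state();print(s['position'],s['tcp_rot'],s['force'],s['moment'],s['opening'],s['grasp_force'],s['joint_positions'])
R=np.array(s['tcp_rot']);u=np.array([.0898,.996,0]);print('shaft dir in tool',R.T@u)
p,d=capture('side');cv2.imwrite('pics/sd3.png',cv2.resize(p[190:400,230:450],None,fx=2.6,fy=2.6))
E
```

```text
[ 0.5331 -0.0873  0.1192] [[-0.9651  0.2617 -0.0046]
 [ 0.2617  0.9652  0.0009]
 [ 0.0047 -0.0003 -1.    ]] [-3.9422 -0.7346  2.2659] [-0.2345  0.9712 -0.0554] 0.17653362452049515 30.00043362379074 [-21.1343  33.6358 100.0648  -0.0615  46.5634 -95.9218]
shaft dir in tool [0.174  0.9848 0.0005]
```

View pics/sd3.png

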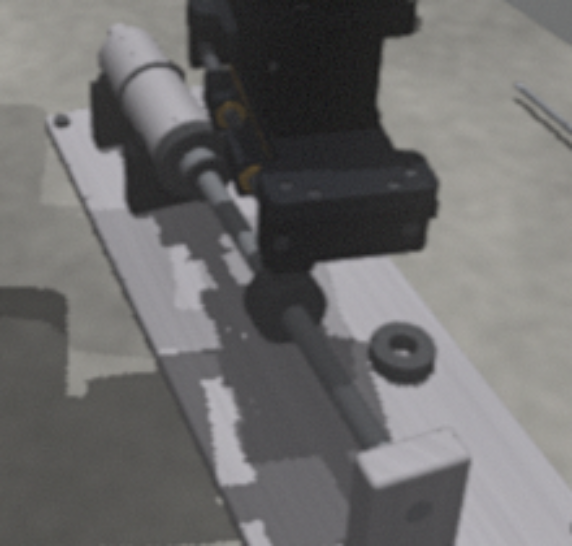

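The collar is in view at crop (285,300), with the gripper turned across the shaft and nothing touched. Now I slide it.

Call:
send_rows:
  plan:
    - [255,0.0009,0.0049,0,0]
    - [255,0.0009,0.0049,0,0]
    - [255,0.0009,0.0049,0,0]
    - [255,0.0009,0.0049,0,0]
    - [255,0.0009,0.0049,0,0]
    - [255,0.0009,0.0049,0,0]
    - [255,0.0009,0.0049,0,0]
    - [255,0.0009,0.0049,0,0]
    - [255,0,0,0,0]
    - [255,0,0,0,0]
    - [255,0,0,0,0]

```text
time_s: 7.55
position: [0.5367, -0.0469, 0.1191]
tcp_rot: [[-0.965, 0.261, -0.004], [0.261, 0.965, 0.002], [0.004, 0.001, -1.0]]
force: [-5.1, 1.2, 2.0]
opening: 0.179
grasp_force: 30.0
```

```bash
cat > st.py <<'E'
from h import *
np.set_printoptions(precision=4,suppress=True)
s=read_state();R=np.array(s['tcp_rot']);print(s['time_s'],s['position'],R[:2,1],s['force'],s['moment'],s['opening'],s['grasp_force'])
u=np.array([.0898,.996,0]);w=np.array([.996,-.0898,0]);print('shaft in tool',R.T@u,'F along,across',u@s['force'],w@s['force'])
E
python3 st.py
```

```text
7.55 [ 0.5367 -0.0469  0.1191] [0.2607 0.9654] [-5.1387  1.2306  2.0365] [ 0.3118  0.9003 -0.0607] 0.1789230758230159 30.00041574239731
shaft in tool [0.173  0.985  0.0018] F along,across 0.7641790459525953 -5.22865495814617
```

Call:
send_rows:
  plan:
    - [255,0.001,-0.0002,0,0]
    - [255,0.0005,0.003,0,0]
    - [255,0.0005,0.003,0,0]
    - [255,0.0005,0.003,0,0]
    - [255,0.0005,0.003,0,0]
    - [255,0,0,0,0]
    - [255,0,0,0,0]

```text
time_s: 8.13
position: [0.5378, -0.0352, 0.1192]
tcp_rot: [[-0.966, 0.259, -0.002], [0.259, 0.966, 0.001], [0.002, 0.0, -1.0]]
force: [-4.6, 1.0, 0.6]
opening: 0.177
grasp_force: 30.0
```

```bash
python3 st.py; python3 - <<'E'
from h import *
p,d=capture('side');cv2.imwrite('pics/sd4.png',cv2.resize(p[190:400,230:450],None,fx=2.6,fy=2.6))
E
```

```text
8.1333 [ 0.5378 -0.0352  0.1192] [0.2591 0.9658] [-4.5684  1.0431  0.5728] [ 0.2069  0.9564 -0.0173] 0.17662384809873907 29.999897181987762
shaft in tool [0.1714 0.9852 0.0007] F along,across 0.6286768704232893 -4.643823370981438
```

View pics/sd4.png

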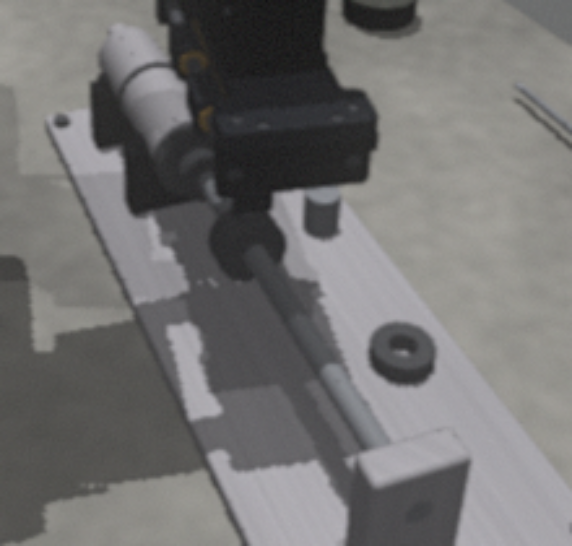

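The collar has moved along with the wing (crop about (247,240)) and is approaching the cup. From here I go by touch.

Call:
send_rows:
  plan:
    - [255,0.00026,0.0015,0,0]
    - [255,0.00026,0.0015,0,0]
    - [255,0.00026,0.0015,0,0]
    - [255,0.00026,0.0015,0,0]
    - [255,0.00026,0.0015,0,0]
    - [255,0.00026,0.0015,0,0]
    - [255,0,0,0,0]

```text
time_s: 8.77
position: [0.5386, -0.0266, 0.1192]
tcp_rot: [[-0.966, 0.259, -0.002], [0.259, 0.966, 0.0], [0.002, -0.0, -1.0]]
force: [-5.8, -0.3, -2.1]
opening: 0.182
grasp_force: 30.0
```

Call:
send_rows:
  plan:
    - [255,0.00026,0.0015,0,0]
    - [255,0.00026,0.0015,0,0]
    - [255,0.00026,0.0015,0,0]
    - [255,0.00026,0.0015,0,0]
    - [255,0,0,0,0]
    - [255,0,0,0,0]

```text
time_s: 9.27
position: [0.5391, -0.0205, 0.1193]
tcp_rot: [[-0.966, 0.259, -0.002], [0.259, 0.966, 0.0], [0.002, -0.0, -1.0]]
force: [-5.6, 0.1, -1.6]
opening: 0.18
grasp_force: 30.0
```

Call:
send_rows:
  plan:
    - [255,0.00026,0.0015,0,0]
    - [255,0.00026,0.0015,0,0]
    - [255,0.00026,0.0015,0,0]
    - [255,0,0,0,0]
    - [255,0,0,0,0]

```text
time_s: 9.68
position: [0.5395, -0.016, 0.1192]
tcp_rot: [[-0.966, 0.259, -0.002], [0.259, 0.966, 0.0], [0.002, -0.0, -1.0]]
force: [-5.7, 0.7, -0.7]
opening: 0.175
grasp_force: 30.0
```

Call:
send_rows:
  plan:
    - [255,0.00026,0.0015,0,0]
    - [255,0.00026,0.0015,0,0]
    - [255,0.00026,0.0015,0,0]
    - [255,0,0,0,0]
    - [255,0,0,0,0]

```text
time_s: 10.1
position: [0.5399, -0.0115, 0.1192]
tcp_rot: [[-0.966, 0.259, -0.002], [0.259, 0.966, 0.0], [0.002, -0.0, -1.0]]
force: [-5.0, -1.0, -0.1]
opening: 0.178
grasp_force: 30.0
```

Call:
send_rows:
  plan:
    - [255,0.00026,0.0015,0,0]
    - [255,0.00026,0.0015,0,0]
    - [255,0,0,0,0]
    - [255,0,0,0,0]

```text
time_s: 10.43
position: [0.5402, -0.0084, 0.1193]
tcp_rot: [[-0.966, 0.259, -0.002], [0.259, 0.966, 0.0], [0.002, -0.0, -1.0]]
force: [-5.1, -0.8, -0.3]
opening: 0.177
grasp_force: 30.0
```

Call:
send_rows:
  plan:
    - [255,0.00026,0.0015,0,0]
    - [255,0.00026,0.0015,0,0]
    - [255,0,0,0,0]
    - [255,0,0,0,0]

```text
time_s: 10.77
position: [0.5405, -0.0054, 0.1192]
tcp_rot: [[-0.966, 0.259, -0.002], [0.259, 0.966, 0.0], [0.002, -0.0, -1.0]]
force: [-4.5, -0.3, -1.6]
opening: 0.176
grasp_force: 30.0
```

Call:
send_rows:
  plan:
    - [255,0.00026,0.0015,0,0]
    - [255,0.00026,0.0015,0,0]
    - [255,0,0,0,0]
    - [255,0,0,0,0]

```text
time_s: 11.1
position: [0.5408, -0.0024, 0.1192]
tcp_rot: [[-0.966, 0.259, -0.002], [0.259, 0.966, 0.0], [0.002, -0.0, -1.0]]
force: [-5.9, -1.1, -0.8]
opening: 0.176
grasp_force: 30.0
```

Call:
send_rows:
  plan:
    - [255,0.00026,0.0015,0,0]
    - [255,0.00026,0.0015,0,0]
    - [255,0,0,0,0]
    - [255,0,0,0,0]

```text
time_s: 11.43
position: [0.541, 0.0007, 0.1193]
tcp_rot: [[-0.966, 0.259, -0.002], [0.259, 0.966, 0.0], [0.002, -0.0, -1.0]]
force: [-5.0, -0.2, -0.9]
opening: 0.177
grasp_force: 30.0
```

Call:
send_rows:
  plan:
    - [255,0.00026,0.0015,0,0]
    - [255,0.00026,0.0015,0,0]
    - [255,0,0,0,0]
    - [255,0,0,0,0]

```text
time_s: 11.77
position: [0.5413, 0.0037, 0.1192]
tcp_rot: [[-0.966, 0.259, -0.002], [0.259, 0.966, 0.0], [0.002, -0.0, -1.0]]
force: [-5.9, -0.1, -0.9]
opening: 0.18
grasp_force: 30.0
```

```bash
python3 st.py
```

```text
11.7667 [0.5413 0.0037 0.1192] [0.2591 0.9659] [-5.8579 -0.0792 -0.8816] [ 0.0073  0.9254 -0.1019] 0.17975264932493362 29.99980330467224
shaft in tool [0.1713 0.9853 0.0001] F along,across -0.6049040191108934 -5.827372717336236
```

Call:
send_rows:
  plan:
    - [255,0.00026,0.0015,0,0]
    - [255,0.00026,0.0015,0,0]
    - [255,0,0,0,0]
    - [255,0,0,0,0]

```text
time_s: 12.1
position: [0.5415, 0.0067, 0.1192]
tcp_rot: [[-0.966, 0.259, -0.002], [0.259, 0.966, 0.0], [0.002, -0.0, -1.0]]
force: [-4.9, -0.9, -0.9]
opening: 0.176
grasp_force: 30.0
```

Call:
send_rows:
  plan:
    - [255,0.00026,0.0015,0,0]
    - [255,0.00026,0.0015,0,0]
    - [255,0,0,0,0]
    - [255,0,0,0,0]

```text
time_s: 12.43
position: [0.5418, 0.0098, 0.1192]
tcp_rot: [[-0.966, 0.259, -0.002], [0.259, 0.966, 0.0], [0.002, -0.0, -1.0]]
force: [-5.7, 0.2, 0.2]
opening: 0.178
grasp_force: 30.0
```

Call:
send_rows:
  plan:
    - [255,0.00026,0.0015,0,0]
    - [255,0.00026,0.0015,0,0]
    - [255,0,0,0,0]
    - [255,0,0,0,0]

```text
time_s: 12.77
position: [0.5421, 0.0128, 0.1193]
tcp_rot: [[-0.966, 0.259, -0.002], [0.259, 0.966, 0.0], [0.002, -0.0, -1.0]]
force: [-6.0, -0.6, -0.9]
opening: 0.178
grasp_force: 30.0
```

Call:
send_rows:
  plan:
    - [255,0.00026,0.0015,0,0]
    - [255,0.00026,0.0015,0,0]
    - [255,0,0,0,0]
    - [255,0,0,0,0]

```text
time_s: 13.1
position: [0.5424, 0.0158, 0.1192]
tcp_rot: [[-0.966, 0.259, -0.002], [0.259, 0.966, 0.0], [0.002, -0.0, -1.0]]
force: [-5.6, 0.3, -0.7]
opening: 0.174
grasp_force: 30.0
```

```bash
python3 st.py; python3 - <<'E'
from h import *
p,d=capture('side');cv2.imwrite('pics/sd5.png',cv2.resize(p[190:330,230:370],None,fx=4,fy=4))
E
```

```text
13.1 [0.5424 0.0158 0.1192] [0.2591 0.9658] [-5.644   0.3255 -0.6976] [-0.0225  0.9195 -0.0769] 0.17425578006829162 30.000042021274567
shaft in tool [0.1714 0.9852 0.0001] F along,across -0.18259552632861353 -5.650697129244737
```

View pics/sd5.png

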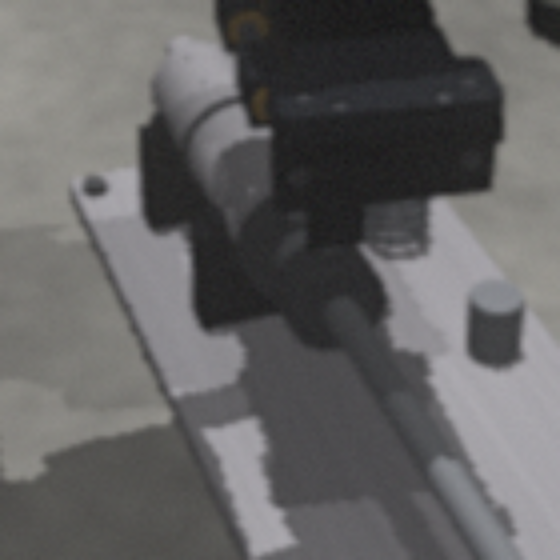

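The collar (crop (335,295)) is almost at the cup, which shows at about (290,240). I carry on in small steps.

Call:
send_rows:
  plan:
    - [255,0.00026,0.0015,0,0]
    - [255,0.00026,0.0015,0,0]
    - [255,0,0,0,0]
    - [255,0,0,0,0]

```text
time_s: 13.48
position: [0.5426, 0.0183, 0.1192]
tcp_rot: [[-0.966, 0.259, -0.002], [0.259, 0.966, -0.001], [0.002, -0.001, -1.0]]
force: [-5.4, -2.7, -0.4]
opening: 0.181
grasp_force: 30.0
```

Call:
send_rows:
  plan:
    - [255,0.00026,0.0015,0,0]
    - [255,0.00026,0.0015,0,0]
    - [255,0,0,0,0]
    - [255,0,0,0,0]

```text
time_s: 13.82
position: [0.5428, 0.0205, 0.1192]
tcp_rot: [[-0.966, 0.258, -0.002], [0.258, 0.966, -0.002], [0.002, -0.003, -1.0]]
force: [-6.2, -4.8, -0.8]
opening: 0.178
grasp_force: 30.0
```

Call:
send_rows:
  plan:
    - [255,0.00026,0.0015,0,0]
    - [255,0.00017,0.001,0,0]
    - [255,0,0,0,0]
    - [255,0,0,0,0]
    - [255,0,0,0,0]

```text
time_s: 14.23
position: [0.543, 0.0221, 0.1192]
tcp_rot: [[-0.966, 0.258, -0.003], [0.258, 0.966, -0.004], [0.002, -0.004, -1.0]]
force: [-6.0, -7.5, -0.6]
opening: 0.179
grasp_force: 30.0
```

```bash
python3 st.py
```

```text
14.2333 [0.543  0.0221 0.1192] [0.2576 0.9662] [-6.0447 -7.5127 -0.634 ] [-1.3762  1.1558 -0.0934] 0.17862010543145862 29.999920427799225
shaft in tool [ 0.1698  0.9855 -0.0038] F along,across -8.025512561260493 -5.345921151353005
```

Call:
send_rows:
  plan:
    - [255,0.00026,0.0015,0,0]
    - [255,0.00022,0.0013,0,0]
    - [255,0,0,0,0]
    - [255,0,0,0,0]
    - [255,0,0,0,0]

```text
time_s: 14.65
position: [0.5432, 0.0242, 0.1192]
tcp_rot: [[-0.966, 0.257, -0.003], [0.257, 0.966, -0.005], [0.001, -0.006, -1.0]]
force: [-6.8, -10.4, -0.8]
opening: 0.178
grasp_force: 30.0
```

```bash
python3 st.py
```

```text
14.65 [0.5432 0.0242 0.1192] [0.2571 0.9664] [ -6.8114 -10.4078  -0.85  ] [-1.809   1.2316 -0.1229] 0.17808867182553528 29.999680817127228
shaft in tool [ 0.1693  0.9856 -0.0052] F along,across -10.9778210419129 -5.8494856678697165
```

Call:
send_rows:
  plan:
    - [255,0,0,0,0.08]
    - [255,0,0,0,0.08]
    - [255,0,0,0,0.08]
    - [255,0,0,0,0]
    - [255,0,0,0,0]

```text
time_s: 15.07
position: [0.5433, 0.0245, 0.1192]
tcp_rot: [[-0.878, 0.479, -0.003], [0.479, 0.878, -0.005], [-0.0, -0.005, -1.0]]
force: [-4.9, -9.1, -0.2]
opening: 0.177
grasp_force: 30.0
```

```bash
python3 st.py
```

```text
15.0667 [0.5433 0.0245 0.1192] [0.4791 0.8777] [-4.8807 -9.095  -0.1646] [-1.6751  1.1758  0.0328] 0.1772236786310833 30.000012516975403
shaft in tool [ 0.3984  0.9173 -0.0048] F along,across -9.496903018936484 -4.044470915673704
```

Call:
send_rows:
  plan:
    - [255,0,0,0,0.1]
    - [255,0,0,0,0.1]
    - [255,0,0,0,0.1]
    - [255,0,0,0,0.1]
    - [255,0,0,0,0.1]
    - [255,0,0,0,0.1]
    - [255,0,0,0,0.1]
    - [255,0,0,0,0.1]
    - [255,0,0,0,0.1]
    - [255,0,0,0,0]
    - [255,0,0,0,0]

```text
time_s: 15.98
position: [0.5446, 0.0252, 0.1194]
tcp_rot: [[-0.17, 0.985, 0.001], [0.985, 0.17, -0.004], [-0.004, -0.0, -1.0]]
force: [-4.4, -6.1, -1.4]
opening: 0.18
grasp_force: 30.0
```

```bash
python3 st.py
```

```text
15.9833 [0.5446 0.0252 0.1194] [0.9855 0.1698] [-4.4045 -6.1462 -1.4196] [-1.2022  0.8115  0.0821] 0.18010311718866015 29.999651312828064
shaft in tool [ 0.9663  0.2576 -0.0035] F along,across -6.517106661822017 -3.834916495253097
```

Call:
send_rows:
  plan:
    - [255,0,0,0,0.08]
    - [255,0,0,0,0.08]
    - [255,0,0,0,0.08]
    - [255,0,0,0,0.04]
    - [255,0,0,0,0]
    - [255,0,0,0,0]

```text
time_s: 16.48
position: [0.5452, 0.0252, 0.1195]
tcp_rot: [[0.109, 0.994, 0.002], [0.994, -0.109, -0.004], [-0.003, 0.002, -1.0]]
force: [-3.6, -5.6, -0.4]
opening: 0.176
grasp_force: 30.0
```

```bash
python3 st.py
```

```text
16.4833 [0.5452 0.0252 0.1195] [ 0.994  -0.1089] [-3.6324 -5.6261 -0.3893] [-1.2146  0.7066  0.1321] 0.17599460899322245 29.999420642852783
shaft in tool [ 0.9998 -0.0192 -0.0034] F along,across -5.929767896410693 -3.112653324485937
```

Call:
send_rows:
  plan:
    - [255,-0.001,0,0,0]
    - [255,-0.001,0,0,0]
    - [255,0,0,0,0]
    - [0,0,0,0,0]
    - [0,0,0,0,0]
    - [0,0,0,0,0]
    - [0,0,0,0,0]
    - [0,0,0,0,0]
    - [0,0,0,0,0]
    - [0,0,0,0,0]
    - [0,0,0,0,0]
    - [0,0,0,0,0]

```text
time_s: 17.48
position: [0.544, 0.0252, 0.1196]
tcp_rot: [[0.111, 0.994, 0.0], [0.994, -0.111, -0.0], [0.0, 0.0, -1.0]]
force: [-0.6, -0.2, -0.2]
opening: 0.773
grasp_force: 0.0
```

Call:
send_rows:
  plan:
    - [0,0,0,-0.01,0]
    - [0,0,0,-0.02,0]
    - [0,0,0,-0.03,0]
    - [0,0,0,-0.03,0]
    - [0,0,0,-0.03,0]
    - [0,0,0,0,0]
    - [0,0,0,0,0]
    - [0,0,0,0,0]

```text
time_s: 18.15
position: [0.5433, 0.0253, 0.2396]
tcp_rot: [[0.111, 0.994, -0.0], [0.994, -0.111, 0.0], [-0.0, -0.0, -1.0]]
force: [-0.7, -0.0, 0.4]
opening: 1.002
grasp_force: 0.0
```

```bash
python3 st.py; python3 - <<'E'
from h import *
c=calibration('wrist');p,d=capture('wrist');cv2.imwrite('pics/w6.png',p)
W=cloud(c,d);S=W.reshape(-1,3)
m=(S[:,2]>.13)&(S[:,2]<.146)&(abs(S[:,0]-.545)<.04)&(abs(S[:,1]-.025)<.05)
print(m.sum(),cv2.minAreaRect((S[m][:,:2]*1000).astype(np.float32)))
E
```

```text
18.15 [0.5433 0.0253 0.2396] [ 0.9938 -0.1108] [-0.7312 -0.0421  0.4472] [-0.0254  0.0874  0.0055] 1.0015072381626364 0.0
shaft in tool [ 0.9998 -0.0211 -0.    ] F along,across -0.10757320602558645 -0.724514087016584
435 ((544.76123046875, 23.433061599731445), (35.98092269897461, 8.979849815368652), 89.00023651123047)
```

View pics/w6.png

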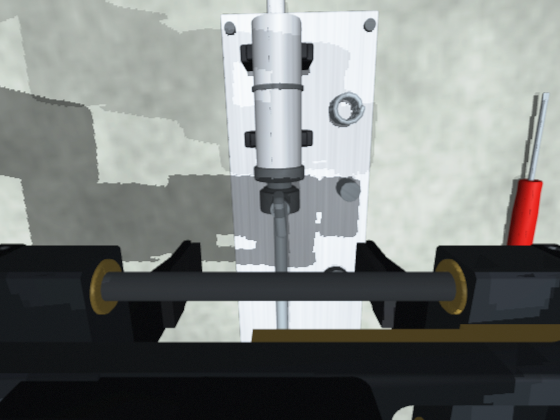

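The wrist view shows the collar pressed into the cup at (280,198), the wing lying along the shaft at (281,215) and the other parts undisturbed. The screw is within about 0.04 rad of its stop.

```bash
python3 -c "
from rig import *
print(hand_in())"
```

```text
the job is handed in; nothing more can be done
None
```

The job is done and handed in: I loosened the wing screw, slid the collar to the cup, pressed it in to about 10–11 N by the wrist force, and turned the screw back to within about 0.04 rad of its stop before letting go. It took 18 s, but the push could not be measured after release; the collar's final position suggests about 10–11.5 N.

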